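Roll the loaded pantry trolley to its marker and brake it

TASK

Shove the loaded pantry trolley off to the left along its rails so that it rolls free of the hand at a brisk but safe pace (between 0.13 and 0.3 m/s, for about half a second), then brake it softly by hand on its sprung bumper and leave it standing with its pointer at the fin of the marker clip. Do not jolt the trolley or let it spring back, do not let it strike the far end stop, and leave the two jars and the can that stand beyond the rails untouched.

Things in the scene. Friction and masses are not known exactly. Their poses are not given: they have to be found in the camera images.
- trolley (a joint): Travel (m) of the trolley on its rails: 0 at the right end stop, 0.44 at the left (far) one, growing along the runner's +y (robot's left). Ball bearings: it coasts a long way. Nominal mass 4.0 kg with its load (hidden, 3.2 to 5), rolling friction 0.08 N plus drag 0.8 N per m/s: from 0.15 m/s it coasts some 0.3 m.
- deck_gap (a point): Centre of the trolley's gap for the hand, at deck height (48 above the table), in line with the pointer. The gap is 120 along y: on its left a lidded steel tin, on its right a sprung bumper with another such tin behind it. Tins: 92 x 92, top 108 above the table, fixed, too wide to grip. The gap is open on the side away from the robot.
- can_top (a point): Top centre of the red can (92 across, top 96 above the table) fixed on the trolley's robot side; 134 either way along y from it two fixed glass jars 92 across, tops 143 above the table. The wooden deck is 200 (x) x 370 (y), its top 48 above the table.
- front_tin_face (a point): Centre of the inner face of the left, leading tin, 73 above the table; rigid, 92 wide, looks to the runner's -y. Push here with closed fingers in the gap to drive the trolley on. Lies 60 to the +y of the pointer.
- bumper_face (a point): Centre of the front face of the sprung bumper, a dark wooden plate 84 wide, 50 high (50 to 100 above the table), before the right, trailing tin; looks to the runner's +y. Lies 60 to the -y of the pointer when free and moves with the plate. As the trolley overtakes the fingers in the gap it meets them and brakes the trolley.
- bumper (a joint): Compression (m) of the sprung bumper: 0 free, 0.048 fully in. Spring 70 N/m, almost no preload (0.07 N) and hardly any damping (0.6 N per m/s): it gives back what it takes, so a trolley that runs onto a hand held still is thrown back at nearly its old speed. Yield with the trolley and ease off as it stops.
- runner: Fixed white board 300 x 860 x 12 with two aluminium rails and a dark wooden end stop at each end. Origin on the table, midway between the rails and the ends; its y axis is the direction of travel, towards the far (left) stop. The pointer and gap centre stand at y = -0.191 + travel in this frame, the tins' centre line and gap at x = +0.052.
- marker: Fixed steel clip 32 x 34 x 10 with an upright dark fin (4 thick, 22 high) across its middle, on the board's strip beyond the trolley. Origin at the centre of its underside, in line with the fin; its y axis is the direction of travel. The pointer belongs at the same y as the fin; it stands 47 to 107 mm short of where the trolley strikes the far stop.
- chickpea_jar: Bystander: tall glass jar, 84 across, 170 high. Origin at its underside; leave it alone.
- tomato_can: Bystander: can, 74 across, 100 high. Origin at its underside; leave it alone.
- pesto_jar: Bystander: small jar, 60 across, 75 high. Origin at its underside; leave it alone.

How it is judged (in metres and radians):
On the way, in this order (a step that is already met when the one before it is completed fails the run):
1. the trolley rolls free of the hand towards the far stop, faster than 0.13 m/s (velocity of joint trolley above 0.13 m/s and contact force between the fingers and anything else below 0.05 N), for 0.4 s.
2. the trolley stands still with its pointer at the marker's fin (y of pointer in the frame of marker between -0.014 and 0.014 m and velocity of joint trolley between -0.006 and 0.006 m/s), for 0.5 s.
At the end, for the whole second after the job is handed in: The trolley is at rest (below 6 mm/s) with its pointer within 14 mm of the marker's fin along the rails, and the hand has let go (all of step 2); the robot touches nothing.
It fails at once if the trolley strikes the far end stop (value of joint trolley above 0.436 m).
It fails at once if the trolley runs faster than 0.35 m/s (velocity of joint trolley above 0.35 m/s).
It fails at once if the trolley is thrown back (rolls back faster than 0.04 m/s) (velocity of joint trolley below -0.04 m/s).
It fails at once if the hand jolts the trolley (over 8 N) (contact force between the fingers and anything else above 8 N).
It fails at once if a bystander is pushed or knocked over (distance of any of chickpea_jar, tomato_can, pesto_jar from where it was at the start of the episode above 0.03 m).
It also fails if it takes over 40 s, if anything falls off the work surface, if the arm or the gripper's body presses on something with over 40 N, if the wrist force passes 120 N, or if a joint passes its speed limit or range.

ROBOT

A 6-joint arm with a two-finger parallel gripper is mounted at the origin on the work surface. World frame = base frame: x ahead of the robot, y to its left, z up, the work surface at z = 0. Lengths are in m, angles in degrees, forces in N, time in s.
With the tool pointing down it reaches from about 0.25 to 0.725 m from the base axis. Payload 9.7 kg.
Tool frame: the origin (TCP) lies between the finger pads; the fingertips stand bot.tcp_to_tips ahead of it and the grasp point (between the pads) lies 2 mm behind it (bot.tcp_to_tips is the distance from the TCP to the fingertips, in m); z points along the fingers, y is the line along which they close (so a half turn about z gives the same grasp; the last joint's range is limited). The gripper opens to 85 mm and grips with 20 to 120 N. Pads are 22 mm wide; open, the fingers measure 114 mm over their backs; the gripper's body (76 mm by 85 mm) begins 54 mm behind the grasp point. The pads swing forward as they close: fully open they stand 13 mm farther back than shut.
Start: joints at [-65.203, 4.979, 10.078, 95.1, 0, 90], TCP at [0.231, -0.499, 0.248] pointing down, gripper open.
Joint ranges: [-179.16, 179.16], [-48.56, 103.87], [-65.8, 70.77], [-126.05, 130.52], [-82.76, 87.17], [-180, 180]. Speed limits (degrees/s): [127.2, 127.2, 147.25, 180, 180, 180].

INTERFACE

Orientations are given as [roll, pitch, yaw] about the fixed x, y, z axes, in that order (R = Rz(yaw) Ry(pitch) Rx(roll)).
In Python, from workcell import sensors, camera, camera_params, bot gives the robot as it stands.
- The arm moves only by the tool apply_moves, never from a script. Its argument "motion" is a list of rows, each an object with "jaw": the opening, from -1 (shut) to 1 (fully open); "xyz": the shift along the tool's x, y, z in mm, a list of three; "twist": the turn about the tool's z in rad. A call has 1 to 5 rows; each row is the pose to reach, as a shift and turn from the pose commanded when the call began, along the tool's axes at that moment; what a row does not reach only later rows make up. A row lasts 1/8 s, in which the tool goes at most 62.5 mm and 10.7 degrees, less where a joint would pass 70% of its speed; a pose out of reach is approached as far as the arm can. A call with a gripper value outside its range is refused whole. The fingers move at their own pace and stop on an object; "grip_force" is the grip in N (left out, the last holds). Time passes only in rows, so rows that repeat a pose let the fingers close. It gives the time, the measured TCP pose, the force, the opening and the grip force at its end, in the units of the state.
- sensors.get_obs(): the state, without advancing time (a new reading comes with each control period).
- camera(name): name is "scene" or "side" or "wrist"; returns (picture, depth): 480x640x3 uint8, red, green, blue; 480x640 float32, m along the optical axis (not along the pixel's ray), 0 where there is no reading.
- camera_params(name): a dict with "mtx" (3x3 intrinsics, pixels), "rvec" (rotation vector, rad) and "tvec" (3), from world to camera coordinates, as OpenCV has them. Camera axes: x right, y down, z forward; pixel columns grow to the right and rows downward; lengths in m; the calibration is good to about 2 mm. A picture is of the moment at which its call begins: read the wrist's pose just before it. camera_params takes no time and is no camera call; for the wrist camera it gives the pose at the moment of the call.
- bot.job_done(): hands the job in; it is judged then, once.
The state is a dict: "time": time; "q": joint angles; "qd": joint speeds; "joint_efforts": joint torques, N m; "ee_pos": TCP position; "tcp_rot": TCP orientation; "wrist_force": force on the tool from outside, world axes, zero at the start; "torque": the same for the moment, N m; "opening": finger opening in m; "grasp_force": force on a finger pad.
Only numpy, scipy, OpenCV 4.12 (cv2) and the standard library are available. Lean on these libraries where they do the work, as an engineer would, in place of code of your own. Each camera call takes 0.05 s, during which the arm holds its last target. There are 200 camera calls.

## Working session

There is one attempt and no reset: what is moved stays moved. The work goes in short steps, Python scripts to look and compute and a tool call to move; the robot and the scene stay as the last step left them, time stands still between calls to the robot, and variables do not carry over. Pictures are saved under pics/ and viewed, at most 10 in all, crops included, and the job is handed in when it is done.

Besides the shell and the picture viewer there is one more tool, called after "Request:" by a JSON object that holds its "name" and its "arguments", one argument or row to a line. apply_moves: Moves the arm, as the interface text tells. Its arguments: {"type":"object","properties":{"motion":{"type":"array","items":{"type":"object","properties":{"jaw":{"type":"number"},"xyz":{"type":"array","items":{"type":"number"}},"twist":{"type":"number"}}}},"grip_force":{"type":"number"}},"required":["motion"]}

```bash
mkdir -p pics; ls; python3 - <<'E'
from workcell import sensors,camera,camera_params,bot
import cv2,numpy as np
o=sensors.get_obs();print(o,bot.tcp_to_tips)
for n in("scene","side"):
    p,d=camera(n);cv2.imwrite(f"pics/{n}0.png",p[:,:,::-1]);np.savez(f"{n}0.npz",p=p,d=d,**camera_params(n));print(camera_params(n))
E
```

```text
pics
{'time': 0.0, 'q': array([-6.52046221e+01,  5.01025066e+00,  1.00344906e+01,  9.50986752e+01,
        9.56919783e-04,  8.99969772e+01]), 'qd': array([ 0.04249593, -0.0347455 ,  0.04516659,  0.04681254,  0.00697835,
        0.01898911]), 'joint_efforts': array([ 4.73176682e-03, -5.20389855e+01,  4.64805400e+01,  1.60561327e-02,
        2.54300585e-04, -3.65656331e-05]), 'ee_pos': array([ 0.23057791, -0.49911139,  0.24759152]), 'tcp_rot': array([-1.79925565e+02, -9.60845999e-04,  2.47983994e+01]), 'wrist_force': array([-0.22998434,  0.04265545,  0.25740612]), 'torque': array([-0.03755794, -0.0531947 ,  0.00158802]), 'grasp_force': 0.0, 'opening': 0.08565330770020264} 0.017
{'mtx': array([[545.66802401,   0.        , 322.83929911],
       [  0.        , 545.66802401, 232.83722495],
       [  0.        ,   0.        ,   1.        ]]), 'rvec': array([ 0.8533664 ,  2.44356994, -1.23716012]), 'tvec': array([ 0.47872051, -0.14894472,  1.21336133])}
{'mtx': array([[578.41460359,   0.        , 318.57616298],
       [  0.        , 578.41460359, 232.92753366],
       [  0.        ,   0.        ,   1.        ]]), 'rvec': array([ 0.34858661, -2.68499171,  1.31385543]), 'tvec': array([0.56400806, 0.17686244, 0.97595956])}
```

View pics/scene0.png

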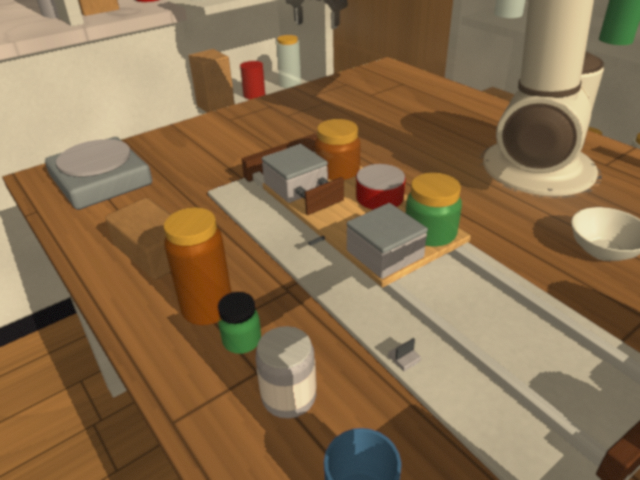

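View pics/side0.png

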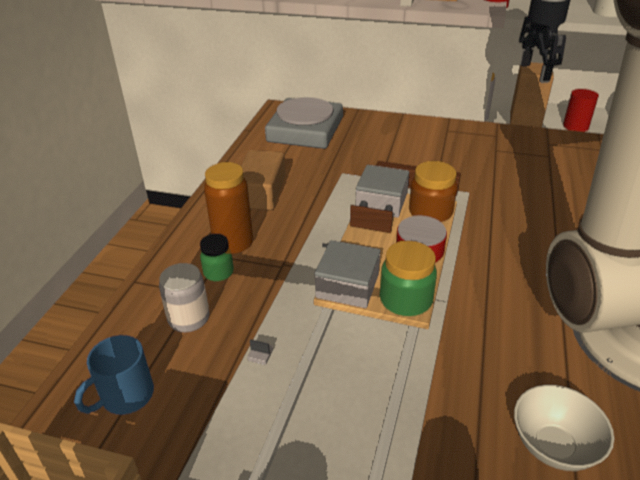

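The pictures show the trolley near its right stop. In the scene view, the tin lids are at about (387,230) and (295,165), the can at (380,182), the pointer at (312,241) and the marker fin at (404,349). In the side view, the fin is at (260,348).

```bash
cat > h.py <<'E'
import numpy as np,cv2
def cloud(n,d,mtx,rvec,tvec):
    v,u=np.mgrid[:480,:640]; R=cv2.Rodrigues(rvec)[0]
    c=np.stack([(u-mtx[0,2])/mtx[0,0]*d,(v-mtx[1,2])/mtx[1,1]*d,d],-1)
    return (c-tvec)@R
E
python3 - <<'E'
import numpy as np,cv2
from h import *
for n,t1,t2,pt,can in(("scene",(387,228),(295,163),[(325,236),(318,239),(312,241),(300,246)],(380,174)),("side",(350,256),(382,180),[(325,245),(330,246)],(421,230))):
    z=np.load(n+"0.npz");W=cloud(n,z['d'],z['mtx'],z['rvec'],z['tvec']);ok=z['d']>0
    print(n,W[t1[1],t1[0]],W[t2[1],t2[0]],W[can[1],can[0]])
    for nm,t in(("lead",t1),("trail",t2),("can",can)):
        h=.108 if nm!="can" else .096
        m=(ok&(abs(W[...,2]-W[t[1],t[0],2])<.006)).astype(np.uint8)
        _,l=cv2.connectedComponents(m);s=l==l[t[1],t[0]]
        P=W[s];r=cv2.minAreaRect((P[:,:2]*1000).astype(np.float32));print(nm,s.sum(),r,P[:,2].mean())
    # board edges: points at z~0.012
    m=(ok&(abs(W[...,2]-.012)<.004));print("board",m.sum())
    P=W[m];print(P[:,:2].min(0),P[:,:2].max(0)); r=cv2.minAreaRect((P[:,:2]*1000).astype(np.float32));print(r)
    for p in pt:print("ptr",p,W[p[1],p[0]])
    c=(404,349) if n=="scene" else (260,348)
    q=W[c[1]-25:c[1]+25,c[0]-25:c[0]+25];k=(q[...,2]>.026)&(q[...,2]<.06);print("fin",k.sum(),np.median(q[k],0),np.ptp(q[k],0) if k.sum() else 0)
    P=q[k]; cc=P[:,:2].mean(0); u=np.linalg.svd(P[:,:2]-cc,full_matrices=False)[2][0];print("findir",u,cc)
    for b,ps in(("jar",(195,225) if n=="scene" else (226,175)),("pesto",(237,306) if n=="scene" else (214,243)),("tom",(286,343) if n=="scene" else (183,277))):print(b,W[ps[1],ps[0]])
    im=cv2.resize(z['p'][:,:,::-1][c[1]-130:c[1]+30,c[0]-130:c[0]+60],None,fx=4,fy=4,interpolation=2)
    cv2.imwrite(f"pics/{n}c.png",im[:600,:800])
E
```

```text
scene [0.52339813 0.06135588 0.1079173 ] [ 0.51365941 -0.20125385  0.10730513] [ 0.40584001 -0.08172736  0.09642646]
lead 2146 ((517.90234375, 52.85292053222656), (95.23216247558594, 93.80931091308594), 88.13628387451172) 0.10713755579527975
trail 1264 ((506.2735595703125, -217.49331665039062), (97.03329467773438, 93.3478775024414), 87.73292541503906) 0.10679966967313062
can 1061 ((408.6875, -77.92015838623047), (91.31283569335938, 88.89825439453125), 74.46261596679688) 0.09499213443318778
board 47174
[-0.66982211 -1.46397755] [0.86981893 0.49621115]
((235.58160400390625, -527.90380859375), (1752.584716796875, 1590.343505859375), 25.87949562072754)
ptr (325, 236) [ 0.56042686 -0.05153366  0.04418771]
ptr (318, 239) [ 0.57497358 -0.05260148  0.04406144]
ptr (312, 241) [ 0.58699603 -0.05384694  0.04484786]
ptr (300, 246) [ 0.58723451 -0.09140035  0.01128563]
fin 206 [0.62725235 0.21180116 0.03744999] [0.03474381 0.00698207 0.01922706]
findir [ 0.99819271 -0.06009426] [0.62682922 0.21144704]
jar [ 0.78609908 -0.05696998  0.16910457]
pesto [0.7824767  0.03125202 0.07521475]
tom [0.779068
[... 342 characters left out ...]
155273438), 87.22139739990234) 0.10819307827041313
can 1172 ((407.12823486328125, -81.64187622070312), (85.30224609375, 90.87506866455078), 80.3237075805664) 0.09621044019341539
board 38891
[-0.14318816 -1.46435432] [1.75058073 0.49424225]
((688.149169921875, -458.199462890625), (2031.900146484375, 1795.9859619140625), 11.764599800109863)
ptr (325, 245) [ 0.58623929 -0.05550838  0.04249138]
ptr (330, 246) [0.55517511 0.02542855 0.10975888]
fin 182 [0.62546234 0.21166413 0.03794903] [0.03330292 0.00855295 0.02133554]
findir [-0.99911375  0.04209185] [0.62531232 0.21150875]
jar [ 0.7787794  -0.06046785  0.1699936 ]
pesto [0.77698251 0.02970465 0.0765725 ]
tom [0.77564801 0.15424962 0.10093269]
```

View pics/scenec.png

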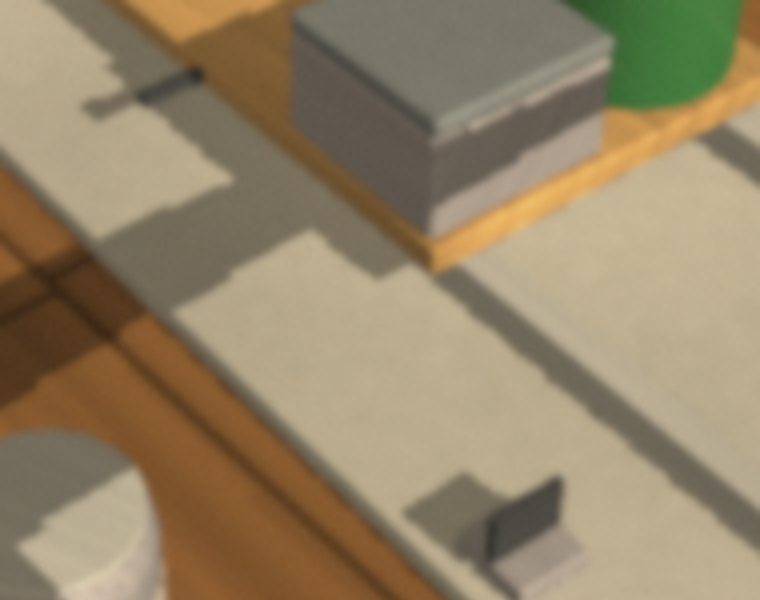

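Request:
{"name": "apply_moves", "arguments": {
  "motion": [
    {"jaw": -1,"xyz": [44,-29,0],"twist": 0.1},
    {"jaw": -1,"xyz": [89,-57,0],"twist": 0.2},
    {"jaw": -1,"xyz": [133,-86,0],"twist": 0.3},
    {"jaw": -1,"xyz": [178,-114,0],"twist": 0.4},
    {"jaw": -1,"xyz": [222,-143,0],"twist": 0.475}
  ],
  "grip_force": 60
}}

```text
time: 0.72
ee_pos: [0.3728, -0.2748, 0.248]
tcp_rot: [-180.0, 0.0, -2.6]
wrist_force: [-0.4, -1.3, -0.1]
opening: -0.0001
grasp_force: 0.0
```

Request:
{"name": "apply_moves", "arguments": {
  "motion": [
    {"jaw": -1,"xyz": [29,-54,0]},
    {"jaw": -1,"xyz": [59,-109,0]},
    {"jaw": -1,"xyz": [88,-163,0]},
    {"jaw": -1,"xyz": [118,-218,0]},
    {"jaw": -1,"xyz": [131,-243,0]}
  ]
}}

```text
validation failed for argument at $.mo...
```

Request:
{"name": "apply_moves", "arguments": {
  "motion": [
    {"jaw": -1,"xyz": [0,0,45]},
    {"jaw": -1,"xyz": [0,0,90]},
    {"jaw": -1,"xyz": [0,0,115]},
    {"jaw": -1,"xyz": [0,0,120]},
    {"jaw": -1,"xyz": [0,0,120]}
  ]
}}

```text
validation failed for argument at $.mo...
```

```bash
python3 - <<'E'
from workcell import sensors,camera
import cv2
o=sensors.get_obs();print(o['time'],o['ee_pos'],o['tcp_rot'],o['wrist_force'],o['qd'])
p,d=camera("scene");cv2.imwrite("pics/s1.png",cv2.resize(p[100:300,200:480,::-1],None,fx=2.5,fy=2.5,interpolation=2))
E
```

```text
0.725 [ 0.37279737 -0.27479671  0.24799441] [-1.79989391e+02  1.23241315e-02 -2.59184511e+00] [-0.39153031 -1.34911451 -0.09898481] [51.41214819 -7.39803534 -6.86838078  0.55003538  0.10734077 84.48917306]
```

View pics/s1.png

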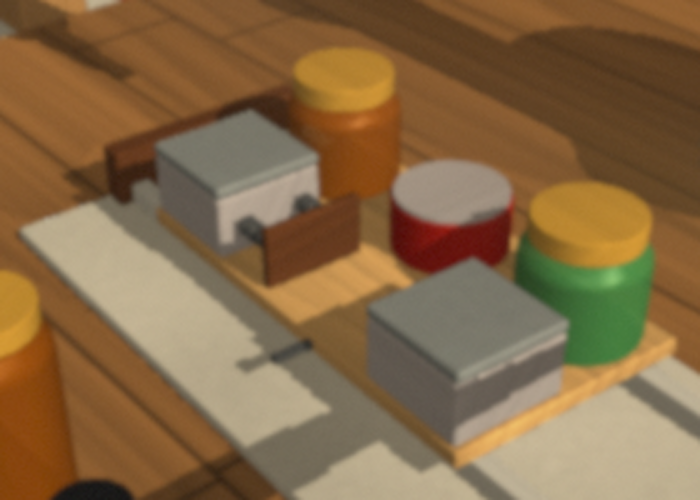

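The picture shows the trolley untouched with the bumper free. The two moves were refused, apparently for the missing twist, so I'm sending them again with it.

Request:
{"name": "apply_moves", "arguments": {
  "motion": [
    {"jaw": -1,"xyz": [29,-54,0],"twist": 0},
    {"jaw": -1,"xyz": [59,-109,0],"twist": 0},
    {"jaw": -1,"xyz": [88,-163,0],"twist": 0},
    {"jaw": -1,"xyz": [118,-218,0],"twist": 0},
    {"jaw": -1,"xyz": [131,-243,0],"twist": 0}
  ]
}}

```text
time: 1.4
ee_pos: [0.5143, -0.0364, 0.2476]
tcp_rot: [-180.0, 0.1, -2.3]
wrist_force: [-0.5, -0.7, 0.1]
opening: 0.0003
grasp_force: 0.0
```

```bash
python3 - <<'E'
from workcell import sensors,camera
import cv2
o=sensors.get_obs();print(o['time'],o['ee_pos'],o['tcp_rot'],o['wrist_force'],o['qd'])
p,d=camera("scene");o=sensors.get_obs();print(o['time'],o['ee_pos'],o['tcp_rot'],o['wrist_force'],o['qd'])
E
```

```text
1.4 [ 0.5142655  -0.03641453  0.24760371] [-1.79983743e+02  5.23921856e-02 -2.25941680e+00] [-0.5023521  -0.72219065  0.09783504] [21.37598551 12.15163943 12.13149349  0.26379736 -0.37781677 21.68100947]
1.45 [ 0.5150968  -0.03503509  0.24729491] [-1.79930946e+02  4.81171376e-02 -2.22725477e+00] [-1.55798373  2.41273609 -1.32596722] [-3.61229396 -1.30837822 -1.51048222  0.16447768 -0.51821971 -4.57916021]
```

Request:
{"name": "apply_moves", "arguments": {
  "motion": [
    {"jaw": -1,"xyz": [0,0,30],"twist": 0},
    {"jaw": -1,"xyz": [0,0,70],"twist": 0},
    {"jaw": -1,"xyz": [0,0,100],"twist": 0},
    {"jaw": -1,"xyz": [0,0,115],"twist": 0},
    {"jaw": -1,"xyz": [0,0,120],"twist": 0}
  ]
}}

```text
time: 2.08
ee_pos: [0.5131, -0.0392, 0.1279]
tcp_rot: [-180.0, 0.0, -2.4]
wrist_force: [-0.2, -0.3, 0.2]
opening: -0.0001
grasp_force: 0.0
```

```bash
python3 - <<'E'
from workcell import sensors,camera
import cv2
o=sensors.get_obs();print(o['time'],o['ee_pos'],o['tcp_rot'],o['wrist_force'],o['qd'])
p,d=camera("scene");cv2.imwrite("pics/s2.png",cv2.resize(p[100:300,200:480,::-1],None,fx=2.5,fy=2.5,interpolation=2))
E
```

```text
2.075 [ 0.51312924 -0.03923004  0.12788843] [-1.79999237e+02  4.33602404e-02 -2.42386461e+00] [-0.22690318 -0.32243703  0.23168656] [ 0.04666076 -0.21689869 -2.24890942 -3.95914218 -0.08350204  0.10985042]
```

View pics/s2.png

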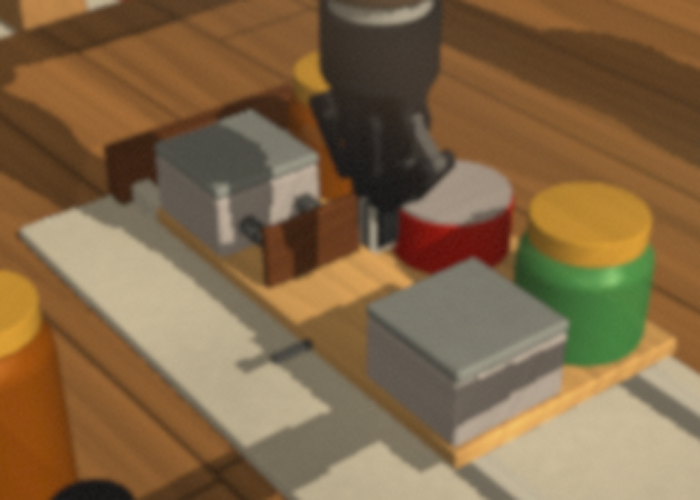

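The picture shows the fingers over the gap, with the wide knuckles spreading along the travel direction near tin height. A quarter turn puts that wide side across the rails, with tool x along the travel.

Request:
{"name": "apply_moves", "arguments": {
  "motion": [
    {"jaw": -1,"xyz": [0,0,0],"twist": -0.18},
    {"jaw": -1,"xyz": [0,0,0],"twist": -0.36},
    {"jaw": -1,"xyz": [0,0,0],"twist": -0.54},
    {"jaw": -1,"xyz": [0,0,0],"twist": -0.72},
    {"jaw": -1,"xyz": [0,0,0],"twist": -0.9}
  ]
}}

```text
time: 2.75
ee_pos: [0.514, -0.0392, 0.1298]
tcp_rot: [179.9, -0.1, 49.5]
wrist_force: [-0.5, -0.4, 0.8]
opening: 0.0001
grasp_force: 0.0
```

Request:
{"name": "apply_moves", "arguments": {
  "motion": [
    {"jaw": -1,"xyz": [0,0,0],"twist": -0.18},
    {"jaw": -1,"xyz": [0,0,0],"twist": -0.36},
    {"jaw": -1,"xyz": [0,0,0],"twist": -0.54},
    {"jaw": -1,"xyz": [0,0,0],"twist": -0.671},
    {"jaw": -1,"xyz": [0,0,0],"twist": -0.671}
  ]
}}

```text
time: 3.38
ee_pos: [0.5139, -0.0392, 0.1295]
tcp_rot: [179.9, 0.0, 87.5]
wrist_force: [-0.4, 0.1, 0.2]
opening: -0.0002
grasp_force: 0.0
```

```bash
python3 - <<'E'
from workcell import sensors,camera
import cv2
o=sensors.get_obs();print(o['time'],o['ee_pos'],o['tcp_rot'],o['wrist_force'],o['q'])
p,d=camera("scene");cv2.imwrite("pics/s3.png",cv2.resize(p[100:300,200:480,::-1],None,fx=2.5,fy=2.5,interpolation=2))
E
```

```text
3.375 [ 0.51394711 -0.03919858  0.12952801] [1.79896969e+02 9.65328389e-04 8.75370616e+01] [-0.43040459  0.09066029  0.23733069] [-4.36276110e+00 -5.38333400e-01 -8.73713378e+00  8.16981930e+01
  2.45090425e-03  8.81001786e+01]
```

View pics/s3.png

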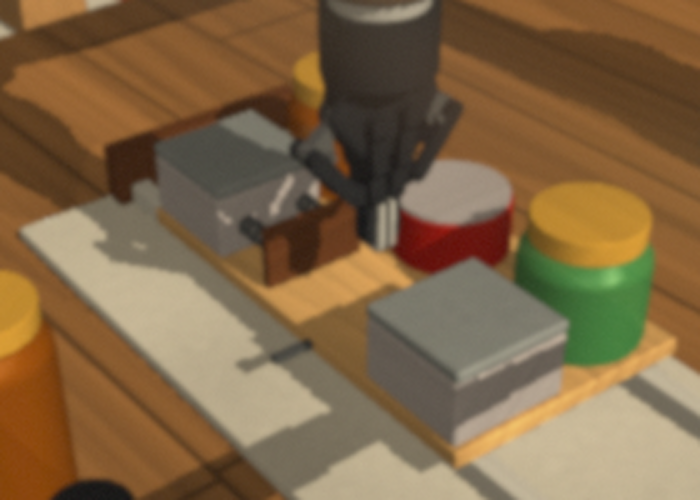

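The picture shows the fingers square in the gap, with the wide side now across the rails. Next I descend and test the trolley tracker.

Request:
{"name": "apply_moves", "arguments": {
  "motion": [
    {"jaw": -1,"xyz": [0,0,15],"twist": 0},
    {"jaw": -1,"xyz": [0,0,35],"twist": 0},
    {"jaw": -1,"xyz": [0,0,46],"twist": 0},
    {"jaw": -1,"xyz": [0,0,50],"twist": 0},
    {"jaw": -1,"xyz": [0,0,50],"twist": 0}
  ]
}}

```text
time: 4.05
ee_pos: [0.5134, -0.0391, 0.0783]
tcp_rot: [-180.0, -0.0, 87.6]
wrist_force: [-0.6, 0.2, -0.7]
opening: -0.0002
grasp_force: 0.0
```

```bash
cat > track.py <<'E'
import numpy as np
from h import cloud
U=np.array([.0415,.9991]);N=np.array([.9991,-.0415]);G=np.array([.513,-.0535])
def travel(n,d,mtx,rvec,tvec):
    """mm the trolley has gone since the start (uncalibrated), from the lead lid"""
    W=cloud(n,d,mtx,rvec,tvec)[d>0]
    P=(W[:,:2]-G); s=P@U; x=P@N
    L=(abs(W[:,2]-.1075)<.005)&(abs(x)<.038)&(s>.0)
    # lid's leading edge
    e=[]
    for a in np.arange(-.036,.036,.006):
        q=s[L&(x>=a)&(x<a+.006)]
        if len(q)>5:e.append(q.max())
    return np.median(e)*1e3
def look(n="scene"):
    from workcell import sensors,camera,camera_params
    o=sensors.get_obs();p,d=camera(n)
    t=travel(n,d,**camera_params(n))-OFF[n]
    h=(o['ee_pos'][:2]-G)@U*1e3
    print(n,"t%.3f"%o['time'],"trolley %.1f hand %.1f rel %.1f x %.1f z %.1f"%(t,h,h-t,(o['ee_pos'][:2]-G)@N*1e3,o['ee_pos'][2]*1e3),"F_u %.2f"%(o['wrist_force'][:2]@U),flush=True)
    return p,d
OFF=dict(scene=0,side=0)
for n in OFF:
    z=np.load(n+"0.npz");OFF[n]=travel(n,z['d'],z['mtx'],z['rvec'],z['tvec'])
E
python3 -c "
from track import *
print(OFF);look();look('side')"
```

```text
{'scene': np.float64(152.39999840153834), 'side': np.float64(153.05414216108886)}
scene t4.050 trolley 0.3 hand 14.4 rel 14.1 x -0.2 z 78.3 F_u 0.18
side t4.100 trolley -0.1 hand 14.4 rel 14.5 x -0.0 z 78.7 F_u -0.54
```

Request:
{"name": "apply_moves", "arguments": {
  "motion": [
    {"jaw": -1,"xyz": [10,0,0],"twist": 0},
    {"jaw": -1,"xyz": [20,0,0],"twist": 0},
    {"jaw": -1,"xyz": [27,0,0],"twist": 0},
    {"jaw": -1,"xyz": [30,0,0],"twist": 0},
    {"jaw": -1,"xyz": [31,0,0],"twist": 0}
  ]
}}

```text
time: 4.78
ee_pos: [0.5147, -0.0079, 0.0783]
tcp_rot: [180.0, 0.0, 87.6]
wrist_force: [-0.4, -0.5, -0.5]
opening: -0.0
grasp_force: 0.0
```

```bash
python3 -c "
from track import *
look()"
```

```text
scene t4.775 trolley 0.2 hand 45.6 rel 45.4 x -0.2 z 78.3 F_u -0.54
```

Request:
{"name": "apply_moves", "arguments": {
  "motion": [
    {"jaw": -1,"xyz": [2.5,0,0],"twist": 0},
    {"jaw": -1,"xyz": [5,0,0],"twist": 0},
    {"jaw": -1,"xyz": [10.5,0,0],"twist": 0},
    {"jaw": -1,"xyz": [19.5,0,0],"twist": 0},
    {"jaw": -1,"xyz": [31.5,0,0],"twist": 0}
  ]
}}

```text
time: 5.45
ee_pos: [0.516, 0.0241, 0.0783]
tcp_rot: [180.0, -0.0, 87.6]
wrist_force: [-0.4, -0.3, 0.6]
opening: 0.0
grasp_force: 0.0
```

Request:
{"name": "apply_moves", "arguments": {
  "motion": [
    {"jaw": -1,"xyz": [15,0,0],"twist": 0},
    {"jaw": -1,"xyz": [33,0,0],"twist": 0},
    {"jaw": -1,"xyz": [54.5,0,0],"twist": 0},
    {"jaw": -1,"xyz": [78.5,0,0],"twist": 0},
    {"jaw": -1,"xyz": [86,0,0],"twist": 0}
  ]
}}

```text
time: 6.08
ee_pos: [0.5195, 0.1112, 0.0782]
tcp_rot: [-180.0, -0.0, 87.7]
wrist_force: [-0.9, -0.3, 0.8]
opening: 0.0
grasp_force: 0.0
```

```bash
python3 -c "
from track import *
look()"
```

```text
scene t6.075 trolley 135.5 hand 164.8 rel 29.3 x -0.3 z 78.2 F_u -0.37
```

Request:
{"name": "apply_moves", "arguments": {
  "motion": [
    {"jaw": -1,"xyz": [8,0,0],"twist": 0},
    {"jaw": -1,"xyz": [16,0,0],"twist": 0}
  ]
}}

```text
time: 6.38
ee_pos: [0.5203, 0.1253, 0.0783]
tcp_rot: [180.0, -0.0, 87.6]
wrist_force: [-0.3, 0.5, 0.5]
opening: 0.0
grasp_force: 0.0
```

```bash
python3 -c "
from track import *
look()"
```

```text
scene t6.375 trolley 190.1 hand 179.0 rel -11.1 x -0.1 z 78.3 F_u 0.52
```

```bash
cat > plan.py <<'E'
import numpy as np
from scipy.optimize import least_squares
C=49.;TG=269.5
def sim(x,v,h,rows,m,hold=0.,C=C):
    """mm, s; rows = hand speeds per 1/8 s (mm/s)"""
    dt=.0025;out=[]
    for w,T in [(0,hold)]*(hold>0)+[(w,.125) for w in rows]:
        for _ in range(round(T/dt)):
            h+=w*dt;c=max(0,x-C-h)
            F=-(70*c/1e3+.6*(v-w)/1e3+.07) if c>0 else 0
            F=min(F,0)-.8*v/1e3
            dv=F/m*1e3*dt; fr=80/m*dt
            v+=dv; v=np.sign(v)*max(0,abs(v)-fr); x+=v*dt
        out.append((x,v,h,c))
    return np.array(out)
def plan(x,v,h,n=12,ms=(3.4,4.1,4.8),hold=0.,show=True):
    def f(w):
        r=[]
        for m in ms:
            o=sim(x,v,h,w,m,hold)
            r+=[(o[-1,0]-TG)*.5,o[-1,1],o[-2,1]*.5,o[-1,3],*(np.minimum(0,o[:,1]+5)),*(np.maximum(0,o[:,3]-32))]
        return np.array(r+list(.03*np.diff(w,prepend=w[0],append=0)))
    s=least_squares(f,np.linspace(v*.8,0,n),bounds=(-40,230))
    if show:
        for m in ms:print(m);print(np.round(sim(x,v,h,s.x,m,hold),1).tolist())
        print("shifts",np.round(np.cumsum(s.x*.125),1))
    return s.x
E
python3 -c "
from plan import *
plan(198.7,170,179.0)"
```

```text
3.4
[[219.4, 162.2, 177.8, 0.0], [238.9, 143.6, 179.6, 10.0], [254.0, 95.3, 186.6, 18.2], [262.5, 42.9, 197.4, 15.9], [265.3, 7.3, 208.8, 7.5], [265.4, -0.7, 218.0, 0.0], [265.4, 0.0, 223.9, 0.0], [265.4, 0.0, 227.9, 0.0], [265.4, 0.0, 231.2, 0.0], [265.4, 0.0, 233.6, 0.0], [265.4, 0.0, 235.3, 0.0], [265.4, 0.0, 236.1, 0.0]]
4.1
[[219.5, 163.5, 177.8, 0.0], [239.3, 147.6, 179.6, 10.3], [255.2, 105.7, 186.6, 19.4], [265.3, 57.4, 197.4, 18.8], [269.9, 19.3, 208.8, 12.0], [270.8, -0.9, 218.0, 3.8], [270.5, -1.6, 223.9, 0.0], [270.5, 0.0, 227.9, 0.0], [270.5, 0.0, 231.2, 0.0], [270.5, 0.0, 233.6, 0.0], [270.5, 0.0, 235.3, 0.0], [270.5, 0.0, 236.1, 0.0]]
4.8
[[219.6, 164.4, 177.8, 0.0], [239.5, 150.6, 179.6, 10.6], [256.2, 113.6, 186.6, 20.3], [267.5, 69.2, 197.4, 21.0], [273.6, 30.8, 208.8, 15.7], [275.7, 4.8, 218.0, 8.7], [275.5, -5.5, 223.9, 2.5], [274.7, -5.2, 227.9, 0.0], [274.2, -3.0, 231.2, 0.0], [274.0, -0.9, 233.6, 0.0], [273.9, 0.0, 235.3, 0.0], [273.9, 0.0, 236.1, 0.0]]
shifts [-1.2  0.6  7.6 18.4 29.8 39.  44.9 48.9 52.2 54.6 56.3 57.1]
```

```bash
sed -i 's/bounds=(-40,230))/bounds=(lo,230))/; s/    s=least_squares/    lo=np.full(n,-40.);lo[:len(wmin)]=wmin\n    s=least_squares/; s/show=True)/show=True,wmin=())/; s/np.linspace(v\*.8,0,n)/np.linspace(v*.8,0,n)+1/' plan.py
python3 -c "
from plan import *
plan(198.7,170,179.0,wmin=(40,50,70))"
```

```text
3.4
[[219.4, 162.2, 184.0, 0.0], [239.2, 154.6, 190.3, 0.0], [257.3, 131.3, 199.0, 9.0], [270.6, 76.7, 198.1, 23.3], [276.3, 18.3, 210.6, 16.6], [276.4, -7.0, 224.7, 2.8], [275.6, -5.1, 233.3, 0.0], [275.2, -2.1, 237.0, 0.0], [275.1, 0.0, 235.5, 0.0], [275.1, 0.0, 235.0, 0.0], [275.1, 0.0, 235.3, 0.0], [275.1, 0.0, 235.5, 0.0]]
4.1
[[219.5, 163.5, 184.0, 0.0], [239.6, 157.1, 190.3, 0.0], [258.1, 136.5, 199.0, 9.8], [272.4, 88.3, 198.1, 25.1], [279.8, 33.6, 210.6, 20.1], [281.6, 0.1, 224.7, 7.9], [281.1, -5.3, 233.3, 0.0], [280.6, -2.8, 237.0, 0.0], [280.4, -0.3, 235.5, 0.0], [280.4, 0.0, 235.0, 0.0], [280.4, 0.0, 235.3, 0.0], [280.4, 0.0, 235.5, 0.0]]
4.8
[[219.6, 164.4, 184.0, 0.0], [239.8, 158.9, 190.3, 0.1], [258.7, 140.5, 199.0, 10.3], [273.8, 97.4, 198.1, 26.4], [282.6, 46.6, 210.6, 22.9], [286.0, 11.0, 224.7, 12.2], [286.1, -4.7, 233.3, 3.9], [285.3, -6.4, 237.0, 0.0], [284.7, -4.6, 235.5, 0.2], [284.1, -4.5, 235.0, 0.1], [283.6, -2.5, 235.3, 0.0], [283.5, -0.4, 235.5, 0.0]]
shifts [ 5.  11.3 20.  19.1 31.6 45.7 54.3 58.  56.5 56.  56.3 56.5]
```

Request:
{"name": "apply_moves", "arguments": {
  "motion": [
    {"jaw": -1,"xyz": [1.5,0,0],"twist": 0},
    {"jaw": -1,"xyz": [3.5,0,0],"twist": 0},
    {"jaw": -1,"xyz": [9,0,0],"twist": 0},
    {"jaw": -1,"xyz": [19,0,0],"twist": 0}
  ]
}}

```text
time: 6.92
ee_pos: [0.5211, 0.1447, 0.0783]
tcp_rot: [-180.0, -0.0, 87.6]
wrist_force: [1.4, 2.4, -0.8]
opening: -0.0002
grasp_force: 0.8
```

```bash
python3 -c "
from track import *
look()
from plan import *
for m in (3.4,4.1,4.8):print(sim(198.7,170,179.,[12,16,44,80],m)[-1])
"
```

```text
scene t6.925 trolley 269.2 hand 198.3 rel -70.9 x -0.1 z 78.3 F_u 2.42
[264.42985016  49.12539727 198.          17.30703666]
[267.0595435   63.31040275 198.          19.9012675 ]
[269.08327784  74.76247909 198.          21.89637164]
```

```bash
python3 -c "
from plan import *
plan(272.5,57,198,n=12,ms=(4.4,4.9))"
```

```text
4.4
[[276.6, 13.3, 213.2, 14.4], [276.7, -5.7, 223.7, 4.0], [275.9, -5.8, 230.7, 0.0], [275.4, -3.4, 236.9, 0.0], [275.1, -1.1, 242.5, 0.0], [275.1, 0.0, 247.3, 0.0], [275.1, 0.0, 251.5, 0.0], [275.1, 0.0, 254.9, 0.0], [275.1, 0.0, 257.7, 0.0], [275.1, 0.0, 259.8, 0.0], [275.1, 0.0, 261.2, 0.0], [275.1, 0.0, 261.9, 0.0]]
4.9
[[276.9, 17.5, 213.2, 14.7], [277.6, -2.0, 223.7, 4.9], [277.2, -3.3, 230.7, 0.0], [276.9, -1.2, 236.9, 0.0], [276.8, 0.0, 242.5, 0.0], [276.8, 0.0, 247.3, 0.0], [276.8, 0.0, 251.5, 0.0], [276.8, 0.0, 254.9, 0.0], [276.8, 0.0, 257.7, 0.0], [276.8, 0.0, 259.8, 0.0], [276.8, 0.0, 261.2, 0.0], [276.8, 0.0, 261.9, 0.0]]
shifts [15.2 25.7 32.7 38.9 44.5 49.3 53.5 56.9 59.7 61.8 63.2 63.9]
```

Request:
{"name": "apply_moves", "arguments": {
  "motion": [
    {"jaw": -1,"xyz": [13,0,0],"twist": 0},
    {"jaw": -1,"xyz": [23,0,0],"twist": 0},
    {"jaw": -1,"xyz": [29,0,0],"twist": 0}
  ]
}}

```text
time: 7.35
ee_pos: [0.5223, 0.1739, 0.0782]
tcp_rot: [-180.0, 0.0, 87.6]
wrist_force: [-0.4, -0.0, -0.5]
opening: -0.0001
grasp_force: 0.0
```

```bash
python3 -c "
from track import *
look()
from plan import *
for m in (4.4,4.9):print(sim(272.5,57,198.,[104,80,48],m))
"
```

```text
scene t7.350 trolley 273.3 hand 227.6 rel -45.7 x -0.2 z 78.2 F_u -0.03
[[276.47735254  10.85273802 211.          16.4502207 ]
 [276.11727866 -11.58494315 221.           6.14624102]
 [274.33156253 -14.47986152 227.           0.        ]]
[[276.78844509  15.2862662  211.          16.75022942]
 [277.026857    -6.96321843 221.           7.04426504]
 [275.72105341 -11.60677121 227.           0.        ]]
```

Request:
{"name": "apply_moves", "arguments": {
  "motion": [
    {"jaw": -1,"xyz": [8,0,0],"twist": 0},
    {"jaw": -1,"xyz": [18,0,0],"twist": 0},
    {"jaw": -1,"xyz": [28,0,0],"twist": 0},
    {"jaw": -1,"xyz": [36,0,0],"twist": 0},
    {"jaw": -1,"xyz": [40,0,0],"twist": 0}
  ]
}}

```text
time: 8.02
ee_pos: [0.5239, 0.2138, 0.0783]
tcp_rot: [-180.0, 0.0, 87.6]
wrist_force: [0.9, 0.2, -0.0]
opening: -0.0
grasp_force: 0.0
```

```bash
python3 -c "
from track import *
look();look('side');p,d=look()
import cv2;cv2.imwrite('pics/s4.png',cv2.resize(p[200:400,260:540,::-1],None,fx=2.5,fy=2.5,interpolation=2))"
```

```text
scene t8.025 trolley 270.9 hand 267.5 rel -3.4 x -0.2 z 78.3 F_u 0.26
side t8.075 trolley 270.7 hand 267.7 rel -3.1 x -0.2 z 78.2 F_u -0.39
scene t8.125 trolley 270.7 hand 267.3 rel -3.4 x -0.2 z 78.2 F_u 0.26
```

View pics/s4.png

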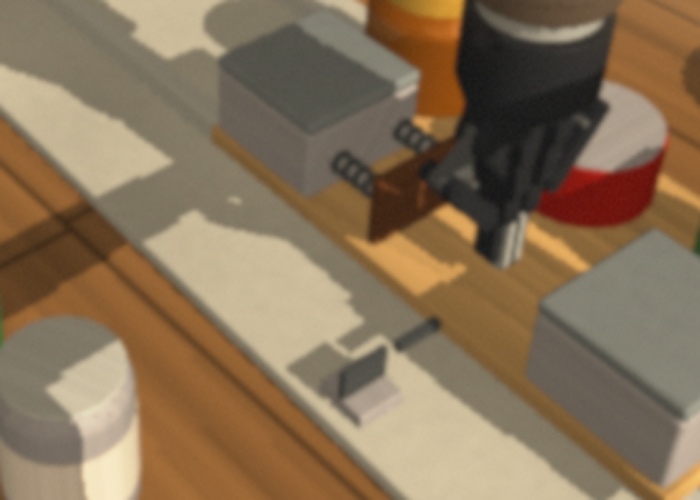

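The picture shows the trolley standing at 270.7 mm, with its pointer in line with the fin and the fingers free in the gap. Now I lift out.

Request:
{"name": "apply_moves", "arguments": {
  "motion": [
    {"jaw": -1,"xyz": [0,0,-15],"twist": 0},
    {"jaw": -1,"xyz": [0,0,-45],"twist": 0},
    {"jaw": -1,"xyz": [0,0,-85],"twist": 0},
    {"jaw": -1,"xyz": [0,0,-110],"twist": 0},
    {"jaw": -1,"xyz": [0,0,-120],"twist": 0}
  ]
}}

```text
time: 8.8
ee_pos: [0.5245, 0.2131, 0.2009]
tcp_rot: [179.8, -0.1, 87.6]
wrist_force: [0.3, -0.2, -0.5]
opening: 0.0002
grasp_force: 0.0
```

Request:
{"name": "apply_moves", "arguments": {
  "motion": [
    {"jaw": -1,"xyz": [0,0,0],"twist": 0},
    {"jaw": -1,"xyz": [0,0,0],"twist": 0},
    {"jaw": -1,"xyz": [0,0,0],"twist": 0},
    {"jaw": -1,"xyz": [0,0,0],"twist": 0}
  ]
}}

```text
time: 9.3
ee_pos: [0.5238, 0.2131, 0.1976]
tcp_rot: [-179.9, 0.0, 87.6]
wrist_force: [0.1, 0.1, -0.1]
opening: 0.0001
grasp_force: 0.0
```

```bash
python3 -c "
from track import *
look();look('side')
from workcell import bot
print(bot.job_done())"
```

```text
scene t9.300 trolley 270.6 hand 266.8 rel -3.8 x -0.3 z 197.6 F_u 0.10
side t9.350 trolley 270.6 hand 266.8 rel -3.8 x -0.2 z 197.8 F_u -0.12
the job is handed in; nothing more can be done
None
```

The job is handed in (no verdict came back): the trolley rolled free at about 0.18 m/s, was braked softly on its bumper, and by camera stands at rest about 1 mm past the fin, with the hand lifted clear and nothing sent near the jars or can beyond the rails.

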